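Shut the glass-plate case: fold the cover over and tuck its edge under the lip

TASK

Shut the white glass-plate case: with closed fingertips push its standing blue cover over until it lies flat, then push the cover along by its white ridge so that its free edge goes fully home beneath the orange lip, and let go: the lip must keep the springy cover down. Only push and press, gently; do not pinch or lift anything, leave the case standing where it is with its glass and comb inside, and do not disturb the other things on the bench.

Things in the scene. Friction and masses are not known exactly. Their poses are not given: they have to be found in the camera images.
- case: Loose white tray with navy rim, 150 (its x) x 124 (its y) x 42 mm high, 1.2 to 2 kg, standing on the bench on its own weight. Origin: centre of its underside; z up. Its +x points from the cover's hinge end to the orange lip. The orange lip is an overhanging bar, 80 mm wide (y), spanning x = 56 to 83 mm, underside 50 mm and top 55 mm above the bench, closed behind by a riser at x = 75 mm. Two navy ears carry the hinge at y = +-64.5 mm, x = -77 to -35 mm, up to z = 52 mm.
- cover (a joint): Angle of the blue cover (rad): 0 = folded flat over the case, 1.57 = standing upright over the hinge end, grows as it opens, stop at 1.9. A light spring (about 0.07 N m when flat) lifts it again, to 0.7 rad or more, unless something keeps it down. The cover is a plate 120 mm long from hinge axis to free edge, 108 mm wide, 4 mm thick; when flat its outer (upper) face is 47.5 mm above the bench.
- hinge_bar (a joint): How far the cover's hinge bar has slid in its slots towards the lip (m): 0 = drawn back (as at the start), 0.016 = fully home at its stop. Slides along the case's +x with about 2 N of friction and stays where it is left. At 0 the free edge of the flat cover ends 4 mm short of the lip, so the cover can be folded flat; at 0.016 the edge is 12 mm beneath the lip. If the bar is slid forward before the cover lies flat, the edge lands on top of the lip instead.
- cover_hinge (a point): Point on the hinge axis, mid width, 45.5 mm above the bench; at x = -68 mm in the case's frame when drawn back. The hinge axis runs along the case's y.
- cover_edge (a point): Middle of the cover's free edge, at mid thickness, 120 mm from the hinge axis.
- ridge_foot (a point): On the cover's outer face, mid width, at the foot of the white ridge on its hinge side, 85 mm from the hinge axis. The ridge is a bar 70 mm wide (case y), 6 mm thick (85 to 91 mm from the hinge) and 10 mm high above the face; push it from the hinge side to slide the cover.
- lip_edge (a point): Middle of the lip's near lower edge, 50 mm above the bench.
- plate: Pale green glass plate 100 x 84 x 6 mm lying loose on the case's 5 mm floor; origin under its centre. Stays inside.
- comb: Green plastic comb 75 x 34 x 8 mm lying loose on the plate in the case; origin near its middle, at its underside. Stays inside.
- pipette: White pipette with blue tip lying beside the case on its -y side, 220 mm long (its x), 26 mm high; origin at its middle, on the bench. Leave alone.
- comb_loose: Green comb 75 x 34 x 8 mm lying on the bench on the case's +y side; origin near its middle. Leave alone.
- jar: Small jar with blue cap, 44 mm across, 70 mm high, upright; origin under its centre. Leave alone.
- beaker: White beaker, 64 mm across, 75 mm high, upright; origin under its centre. Leave alone.
- glass_pair: Pale green glass plate pair 100 x 82 x 8 mm lying on the bench; origin under its centre. Leave alone.
Mind the look-alikes: they are no part of the job. What is shaped like the case but yellow is not meant.

How it is judged:
On the way, in this order (a step that is already met when the one before it is completed fails the run):
1. the cover is folded flat with its edge still short of the lip (value of joint cover below 0.06 rad and value of joint hinge_bar below 0.005 m).
2. the cover's edge is pushed home beneath the lip (value of joint hinge_bar above 0.012 m and value of joint cover below 0.06 rad), for 0.2 s.
At the end, for the whole second after the job is handed in: The cover is flat (within 0.06 rad), its bar slid at least 12 of 16 mm, its edge 8 mm or more beneath the lip, which alone keeps it down; the case is level, at rest, within 30 mm of its start with plate and comb inside; all other things are within 20 mm of theirs (all of step 2 and z of cover_edge in the frame of case below 0.05 m and x of cover_edge in the frame of lip_edge above 0.008 m and linear speed of case below 0.01 m/s and angle between case's own z axis and vertical below 0.05 rad and distance of case from where it was at the start of the episode below 0.03 m and z of plate in the frame of case below 0.03 m and z of comb in the frame of case below 0.035 m and horizontal distance between plate and case below 0.04 m and horizontal distance between comb and case below 0.06 m and distance of each of pipette, comb_loose, jar, beaker, glass_pair from where it was at the start of the episode below 0.02 m); the robot touches nothing.
It fails at once if the case is lifted, tipped or carried (over 8 mm up, 0.12 rad, or 30 mm away) (height (world z) of case above 0.008 m or angle between case's own z axis and vertical above 0.12 rad or distance of case from where it was at the start of the episode above 0.03 m).
It fails at once if the cover or the case is pinched or pushed with more than 25 N (contact force between the fingers and cover above 25 N or contact force between the fingers and case above 25 N).
It fails at once if the glass plate or the comb is taken from the case (height (world z) of plate above 0.03 m or height (world z) of comb above 0.035 m).
It fails at once if another thing on the bench is disturbed (moved over 20 mm) (distance of any of pipette, comb_loose, jar, beaker, glass_pair from where it was at the start of the episode above 0.02 m).
It also fails if it takes over 38 s, if anything falls off the work surface, if the arm or the gripper's body presses on something with over 40 N, if the wrist force passes 120 N, or if a joint passes its speed limit or range.

ROBOT

A 6-joint arm with a two-finger parallel gripper is mounted at the origin on the work surface. World frame = base frame: x ahead of the robot, y to its left, z up, the work surface at z = 0. Lengths are in m, angles in rad, forces in N, time in s.
With the tool pointing down it reaches from about 0.25 to 0.8 m from the base axis. Payload 3.9 kg.
Tool frame: the origin (TCP) lies at the very end of the fingers, on their centre line; the grasp point (between the pads) lies 19 mm behind it (tcp_to_grasp is the z of the grasp point in the tool frame, in m); z points along the fingers, y is the line along which they close (so a half turn about z gives the same grasp; the last joint's range is limited). The gripper opens to 85 mm and grips with 20 to 120 N. Pads are 22 mm wide; open, the fingers measure 114 mm over their backs; the gripper's body (76 mm by 85 mm) begins 54 mm behind the grasp point. The pads swing forward as they close: fully open they stand 13 mm farther back than shut.
Start: joints at [1.291, 0.26, -0.138, 1.173, 0, 1.571], TCP at [0.145, 0.505, 0.231] pointing down, gripper open.
Joint ranges: [-2.78, 2.78], [-0.83, 1.72], [-1.28, 1.37], [-1.9, 2.12], [-1.57, 1.48], [-3.14, 3.14]. Speed limits (rad/s): [2.57, 2.57, 3.14, 3.14, 3.14, 3.14].

INTERFACE

Orientations are given as a unit quaternion [w, x, y, z].
In Python, from workcell import state, snapshot, hand_in, tcp_to_grasp gives the robot as it stands.
- The arm moves only by the tool send_rows, never from a script. Its argument "deltas" is a list of rows, each a list of 7 numbers: the turn, a rotation vector about the tool's x, y, z in degrees, then the shift along the tool's x, y, z in cm, then the opening in per cent of the stroke, from 0 (shut) to 100 (fully open). In form: [[wx, wy, wz, tx, ty, tz, grip], ...]. A call has 1 to 8 rows; each row shifts and turns the commanded pose from where the row before left it, along the tool's axes as they then stand; what a row does not reach is not made up. A row lasts 1/8 s, in which the tool goes at most 62.5 mm and 10.7 degrees, less where a joint would pass 70% of its speed; a pose out of reach is approached as far as the arm can. A call is refused whole if a number of a shift passes 6.25 or a number of a turn 10.7, either way. A call with a gripper value outside its range is refused whole. The fingers move at their own pace and stop on an object; "squeeze" is the grip in N (left out, the last holds). Time passes only in rows, so rows that do not move let the fingers close. It gives the time, the measured TCP pose, the force, the opening and the grip force at its end, in the units of the state.
- state(): the state, without advancing time (a new reading comes with each control period).
- snapshot(name): name is "scene" or "top"; returns a dict with "img" (384x512x3 uint8, red, green, blue), "camera_matrix" (3x3 intrinsics, pixels), "D" ([k1, k2, p1, p2, k3] as OpenCV has them; the pictures are not rectified), "cam_to_world" (4x4, takes a point from camera to world coordinates). Camera axes: x right, y down, z forward; pixel columns grow to the right and rows downward; lengths in m; the calibration is good to about 2 mm. A picture is of the moment at which its call begins. There is no depth.
- hand_in(): hands the job in; it is judged then, once.
The state is a dict: "clock": time; "joint_positions": joint angles; "joint_velocities": joint speeds; "joint_efforts": joint torques, N m; "ee_pos": TCP position; "ee_rot": TCP orientation; "contact_force": force on the tool from outside, world axes, zero at the start; "wrist_torque": the same for the moment, N m; "finger_gap": finger opening in m; "finger_force": force on a finger pad.
Only numpy, scipy, OpenCV 4.12 (cv2) and the standard library are available. Lean on these libraries where they do the work, as an engineer would, in place of code of your own. Each camera call takes 0.05 s, during which the arm holds its last target. There are 200 camera calls.

## Working session

There is one attempt and no reset: what is moved stays moved. The work goes in short steps, Python scripts to look and compute and a tool call to move; the robot and the scene stay as the last step left them, time stands still between calls to the robot, and variables do not carry over. Pictures are saved under pics/ and viewed, at most 10 in all, crops included, and the job is handed in when it is done.

Besides the shell and the picture viewer there is one more tool, called after "Call:" by a JSON object that holds its "op" and its "data", one argument or row to a line. send_rows: Moves the arm, as the interface text tells. Its arguments: {"type":"object","properties":{"deltas":{"type":"array","items":{"type":"array","items":{"type":"number"}}},"squeeze":{"type":"number"}},"required":["deltas"]}

```bash
mkdir -p pics; cat > h.py <<'E'
import numpy as np, cv2
from workcell import state, snapshot
def ray(s,uv):
    p=cv2.undistortPoints(np.array([[uv]],float),s["camera_matrix"],np.array(s["D"],float))[0,0]
    T=np.array(s["cam_to_world"]); return T[:3,3],T[:3,:3]@np.array([p[0],p[1],1])
def onz(s,uv,z):
    o,d=ray(s,uv); return o+d*(z-o[2])/d[2]
E
python3 - <<'E'
from h import *
for n in("scene","top"):
    s=snapshot(n); cv2.imwrite(f"pics/{n}0.png",s["img"][...,::-1]); print(np.round(s["cam_to_world"],3).tolist())
s=state();print(s["ee_pos"],s["ee_rot"],s["clock"])
E
```

```text
[[0.911, 0.279, -0.303, 0.873], [0.412, -0.65, 0.638, -0.633], [-0.019, -0.706, -0.708, 0.785], [0.0, 0.0, 0.0, 1.0]]
[[-0.011, -0.991, 0.133, 0.39], [-1.0, 0.014, 0.023, -0.026], [-0.024, -0.133, -0.991, 1.238], [0.0, 0.0, 0.0, 1.0]]
[0.14481436 0.50398081 0.23052606] [-1.26228001e-04  1.39456166e-01  9.90227827e-01 -9.00975683e-04] 0.1
```

View pics/scene0.png

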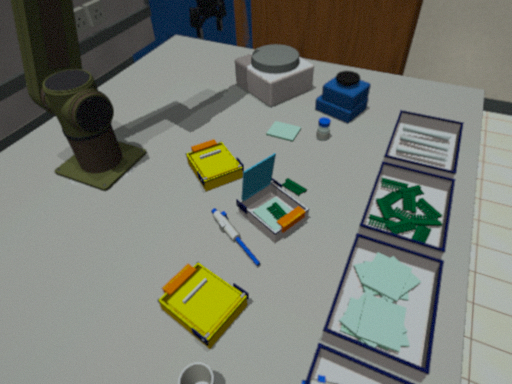

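View pics/top0.png

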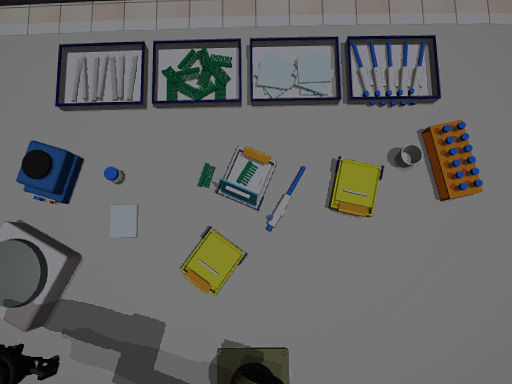

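The case sits at about (247,178) in the top view, with its lip at (257,155) pointing away from the robot and the cover standing near (237,192). The yellow cases are decoys.

```bash
python3 - <<'E'
from h import *
s=snapshot("top"); im=s["img"]; x0,y0,x1,y1=200,135,320,240
c=cv2.resize(im[y0:y1,x0:x1],None,fx=6,fy=5.7,interpolation=cv2.INTER_CUBIC)
c=cv2.resize(im[y0:y1,x0:x1],None,fx=5.5,fy=5.5,interpolation=cv2.INTER_CUBIC);cv2.imwrite("pics/crop0.png",c[...,::-1])
hsv=cv2.cvtColor(im,cv2.COLOR_RGB2HSV)
m=cv2.inRange(hsv,(8,150,120),(20,255,255)); m[:, :200]=0;m[:,320:]=0;m[:130]=0;m[200:]=0
P=np.argwhere(m)[:,::-1]
w=np.array([onz(s,p,.055)[:2] for p in P]); r=cv2.minAreaRect((w*1000).astype(np.float32)); print("lip top",len(P),r)
b=cv2.inRange(hsv,(92,100,40),(110,255,255)); b[:, :205]=0;b[:,275:]=0;b[:165]=0;b[215:]=0
P=np.argwhere(b)[:,::-1]; r=cv2.minAreaRect(P.astype(np.float32));print("blue px",len(P),cv2.boxPoints(r).tolist())
E
```

```text
lip top 176 ((660.6741333007812, -20.469913482666016), (78.40837860107422, 24.07717514038086), 66.04078674316406)
blue px 384 [[215.07278442382812, 189.64617919921875], [220.24844360351562, 177.41281127929688], [259.2647399902344, 193.91970825195312], [254.08908081054688, 206.153076171875]]
```

View pics/crop0.png

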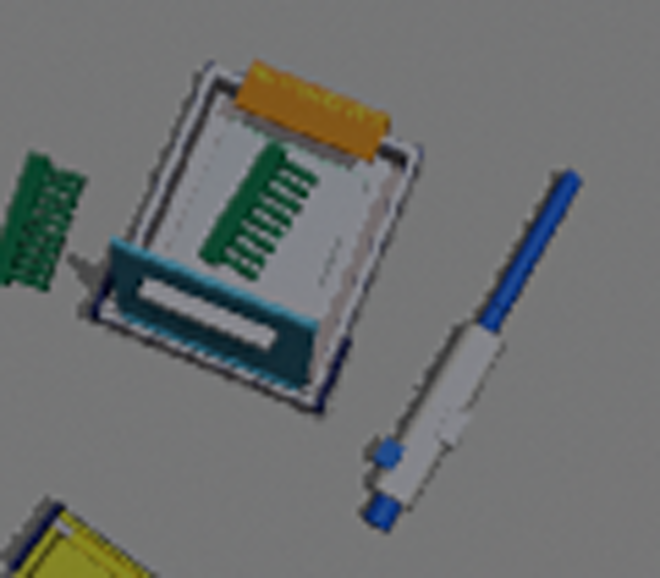

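```bash
cat >> h.py <<'E'
from scipy.spatial.transform import Rotation as R
C=np.array([.597,.008]); YAW=np.deg2rad(-24)
X=np.array([np.cos(YAW),np.sin(YAW)]); Y=np.array([-X[1],X[0]])
def incase(p): d=np.array(p[:2])-C; return np.array([d@X,d@Y,p[2]])*1000
def target(u,v,z,phi):
    """mm, deg -> pos, rotation; tool x=-X at phi 0, tilted tip-forward by phi"""
    pos=np.r_[C+X*u/1e3+Y*v/1e3,z/1e3]
    B=np.c_[np.r_[-X,0],np.r_[Y,0],[0,0,-1]]
    return pos,R.from_matrix(B)*R.from_euler('y',-phi,degrees=True)
def tipfor(th,r,phi,w=11,hu=-68):
    t,f=np.deg2rad([th,phi]); P=np.array([hu,45.5])+r*np.array([np.cos(t),np.sin(t)])+2*np.array([-np.sin(t),np.cos(t)])
    return P-w*np.array([np.cos(f),np.sin(f)])
def delta(a,b):
    """rotvec deg, shift cm in a's tool axes"""
    (p,q),(p2,q2)=a,b
    return np.round(np.r_[np.degrees((q.inv()*q2).as_rotvec()),q.inv().apply(p2-p)*100],2).tolist()
def now():
    s=state(); q=np.array(s["ee_rot"]); return np.array(s["ee_pos"]),R.from_quat(q[[1,2,3,0]])
E
python3 - <<'E'
from h import *
s=snapshot("top")
for c,z in(((212,65),.042),((420,150),.042),((320,410),.042),((93,315),.042)):
    print(np.round(incase(onz(s,(c[0]/5.5+199.6,c[1]/5.5+134.6),z)),1))
for th in(80,90,100): 
    z=.0455+.12*np.sin(np.deg2rad(th)); print(th,[np.round(incase(onz(s,(a/5.5+199.6,b/5.5+134.6),z)),1) for a,b in((112,240),(318,320))],-68+120*np.cos(np.deg2rad(th)))
a=now(); print(a[0],delta(a,target(-130,0,130,0)))
path=[target(-130,0,105,35)]
for th,phi in((90,35),(75,35),(60,30),(45,22),(30,14),(20,8),(10,2),(0,0)):
    u,z=tipfor(th,62,phi); print(th,phi,round(u),round(z)); path.append(target(u,0,z,phi))
for p,q in zip(path,path[1:]): print(delta(p,q))
E
```

```text
[74.1 60.9 42. ]
[ 75.  -60.8  42. ]
[-75.  -66.6  42. ]
[-76.   64.7  42. ]
80 [array([-49.2,  52.7, 163.7]), array([-45.9, -53.7, 163.7])] -47.16221867996835
90 [array([-49.4,  52.4, 165.5]), array([-46.1, -53.8, 165.5])] -67.99999999999999
100 [array([-49.2,  52.7, 163.7]), array([-45.9, -53.7, 163.7])] -88.83778132003164
[0.14487421 0.5041435  0.23076538] [-0.07, 0.01, 7.97, -44.28, -33.38, 10.12]
90 35 -79 101
75 35 -63 100
60 30 -48 95
45 22 -36 87
30 14 -26 76
20 8 -21 67
10 2 -18 58
0 0 -17 48
[0.0, 0.0, 0.0, -3.96, -0.0, 3.24]
[0.0, 0.0, 0.0, -1.23, -0.0, 1.05]
[-0.0, 5.0, 0.0, -0.92, -0.0, 1.24]
[0.0, 8.0, -0.0, -0.68, 0.0, 1.32]
[-0.0, 8.0, 0.0, -0.49, 0.0, 1.39]
[-0.0, 6.0, 0.0, -0.25, 0.0, 0.94]
[0.0, 6.0, -0.0, -0.17, -0.0, 0.95]
[0.0, 2.0, 0.0, -0.09, -0.0, 1.04]
```

Call:
{"op": "send_rows", "data": {
  "deltas": [
    [0,0,8,0,0,0,0],
    [0,0,0,-3,-1.7,0,0],
    [0,0,0,-4.2,-2.3,0,0],
    [0,0,0,-4.2,-2.3,0,0],
    [0,0,0,-4.2,-2.3,0,0],
    [0,0,0,-4.2,-2.3,0,0],
    [0,0,0,-4.2,-2.3,0,0],
    [0,0,0,-4.2,-2.3,0,0]
  ]
}}

```text
clock: 1.2
ee_pos: [0.3401, 0.2468, 0.2313]
ee_rot: [0.0, 0.208, 0.978, 0.0]
contact_force: [0.3, 0.3, 0.2]
finger_gap: 0.0
finger_force: 0.0
```

Call:
{"op": "send_rows", "data": {
  "deltas": [
    [0,0,0,-4.2,-2.3,0,0],
    [0,0,0,-4.2,-2.3,0,0],
    [0,0,0,-4.2,-2.3,0,0],
    [0,0,0,-4.2,-2.3,0,0],
    [0,-9,0,0,0,0,0],
    [0,-9,0,0,0,0,0],
    [0,-9,0,0,0,0,0],
    [0,-8,0,0,0,0,0]
  ]
}}

```text
clock: 2.2
ee_pos: [0.455, 0.0955, 0.2317]
ee_rot: [0.296, 0.199, 0.932, -0.062]
contact_force: [-0.5, -0.1, 0.1]
finger_gap: 0.0001
finger_force: 0.0
```

```bash
python3 - <<'E'
from h import *
a=now(); s=state();print(incase(a[0]),s["contact_force"],s["clock"],delta(a,target(-120,0,105,35)))
E
```

```text
[-165.32063464   22.13524244  231.69461652] [-0.53879517 -0.14622725  0.14216727] 2.2 [0.03, 0.27, -0.09, 3.61, -2.23, 12.96]
```

Call:
{"op": "send_rows", "data": {
  "deltas": [
    [0,0,0,1.2,-0.7,4.3,0],
    [0,0,0,1.2,-0.7,4.3,0],
    [0,0,0,1.2,-0.8,4.3,0],
    [0,0,0,0,0,0,0]
  ]
}}

```text
clock: 2.7
ee_pos: [0.484, 0.0555, 0.1014]
ee_rot: [0.291, 0.199, 0.934, -0.065]
contact_force: [-0.9, 0.3, -1.0]
finger_gap: 0.0005
finger_force: 0.0
```

```bash
python3 - <<'E'
from h import *
s=snapshot("scene");cv2.imwrite("pics/s1.png",cv2.resize(s["img"][100:260,150:360],None,fx=3.5,fy=3.5)[...,::-1])
a=now(); s=state();print(incase(a[0]),s["contact_force"],s["clock"])
u,z=tipfor(80,62,35);print(delta(a,target(u,0,z,35)))
E
```

```text
[-121.54088573   -0.98385387  103.48272046] [-0.44693653 -0.08682371  0.25609786] 2.75
[-0.2, -0.18, 0.03, -4.21, 0.11, 3.28]
```

View pics/s1.png

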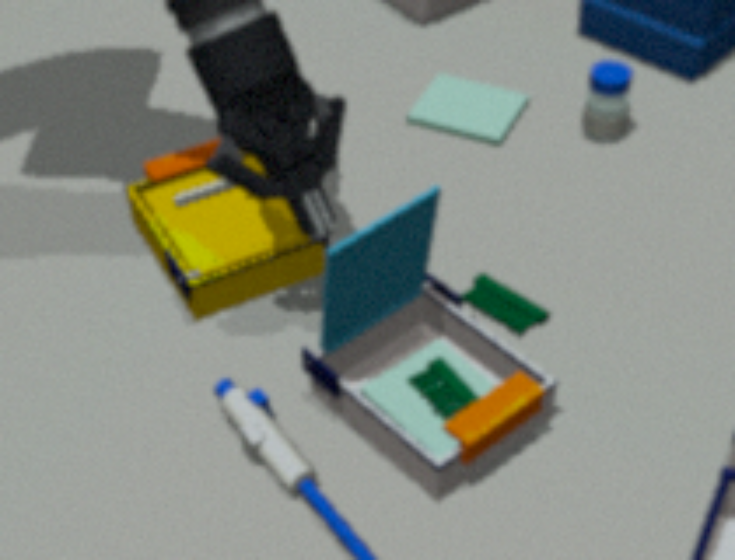

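The closed fingers are behind the cover at about (320,220) and clear of everything. Next I start the fold.

Call:
{"op": "send_rows", "data": {
  "deltas": [
    [0,0,0,-1.7,0.1,1.3,0],
    [0,0,0,-1.5,0,1.2,0],
    [0,0,0,-1,0,0.8,0],
    [0,0,0,-0.4,0,0.35,0],
    [0,2.5,0,-0.46,0,0.62,0],
    [0,2.5,0,-0.46,0,0.62,0]
  ]
}}

```text
clock: 3.5
ee_pos: [0.5535, 0.0286, 0.0958]
ee_rot: [0.252, 0.201, 0.945, -0.054]
contact_force: [-0.0, 0.2, 0.3]
finger_gap: -0.0002
finger_force: 0.2
```

```bash
python3 - <<'E'
from h import *
s=snapshot("scene");cv2.imwrite("pics/s2.png",cv2.resize(s["img"][100:260,150:360],None,fx=3.5,fy=3.5)[...,::-1])
a=now(); s=state();print(incase(a[0]),s["contact_force"],s["clock"],delta(a,target(-48,0,95,30)))
E
```

```text
[-45.62164234   1.92016537  97.04446053] [ 2.76467357 -0.20875536  0.71784605] 3.55 [-0.0, -0.03, -0.09, 0.31, -0.19, 0.06]
```

View pics/s2.png

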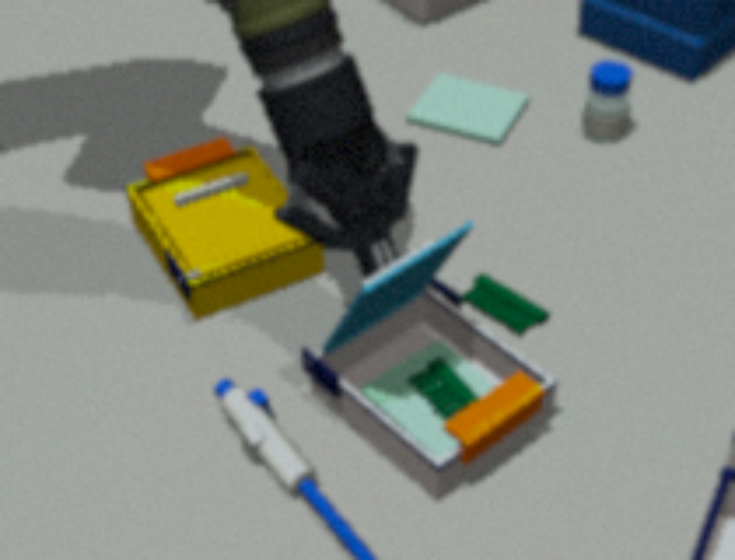

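The cover is following the fingers and leans at about 60°. I continue the fold.

Call:
{"op": "send_rows", "data": {
  "deltas": [
    [0,4,0,-0.34,-0.1,0.66,0],
    [0,4,0,-0.34,-0.1,0.66,0],
    [0,4,0,-0.24,0,0.7,0],
    [0,4,0,-0.24,0,0.7,0],
    [0,3,0,-0.13,0,0.47,0],
    [0,3,0,-0.12,0,0.47,0],
    [0,3,0,-0.09,0,0.47,0],
    [0,3,0,-0.08,0,0.47,0]
  ]
}}

```text
clock: 4.55
ee_pos: [0.5798, 0.0152, 0.0586]
ee_rot: [0.017, 0.208, 0.978, -0.004]
contact_force: [-0.6, -0.6, 0.1]
finger_gap: 0.0003
finger_force: 0.4
```

```bash
python3 - <<'E'
from h import *
s=snapshot("scene");cv2.imwrite("pics/s3.png",cv2.resize(s["img"][100:260,150:360],None,fx=3.5,fy=3.5)[...,::-1])
a=now(); s=state();print(incase(a[0]),s["contact_force"],s["clock"],delta(a,target(-17,0,47.5,0)))
E
```

```text
[-17.37748472  -0.44859094  57.975354  ] [1.4037102  0.21082487 0.39756373] 4.6 [-0.02, 1.92, -0.06, -0.0, 0.05, 1.05]
```

View pics/s3.png

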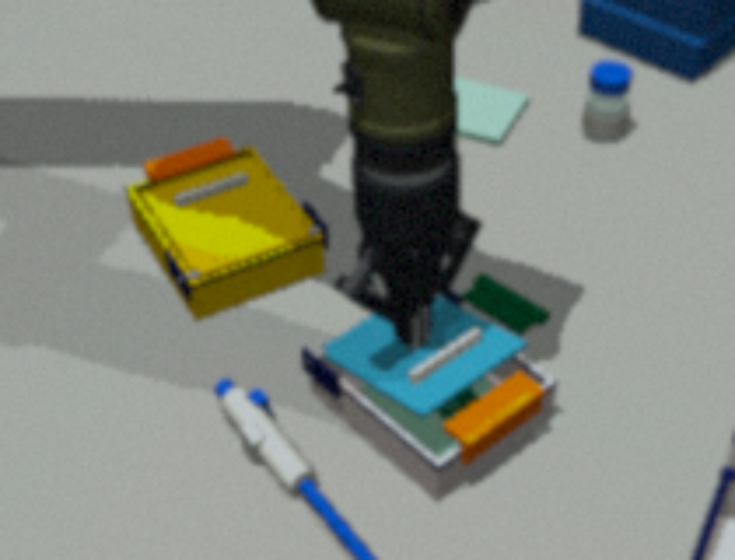

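The cover is nearly flat, with the fingertips about 15 mm behind the ridge. Now I press it down slowly.

Call:
{"op": "send_rows", "data": {
  "deltas": [
    [0,1,0,0,0,0.4,0],
    [0,1,0,0,0,0.4,0],
    [0,0,0,0,0,0.2,0],
    [0,0,0,0,0,0.1,0],
    [0,0,0,0,0,0,0]
  ]
}}

```text
clock: 5.22
ee_pos: [0.5796, 0.0151, 0.0476]
ee_rot: [0.0, 0.208, 0.978, -0.0]
contact_force: [0.9, -0.2, 0.4]
finger_gap: 0.0002
finger_force: 0.2
```

```bash
python3 - <<'E'
from h import *
a=now(); s=state();print(incase(a[0]),s["contact_force"],s["clock"])
E
```

```text
[-18.75584555  -0.53940402  47.60331291] [ 0.91155933 -0.20519457  0.36006567] 5.225
```

Call:
{"op": "send_rows", "data": {
  "deltas": [
    [0,0,0,0,0,0.1,0],
    [0,0,0,0,0,0,0]
  ]
}}

```text
clock: 5.48
ee_pos: [0.5797, 0.0151, 0.0471]
ee_rot: [0.0, 0.208, 0.978, 0.0]
contact_force: [-0.7, 0.5, 5.4]
finger_gap: 0.0
finger_force: 2.4
```

Call:
{"op": "send_rows", "data": {
  "deltas": [
    [0,0,0,0,0,0.1,0],
    [0,0,0,0,0,0,0]
  ]
}}

```text
clock: 5.72
ee_pos: [0.5799, 0.0151, 0.0467]
ee_rot: [0.0, 0.208, 0.978, 0.0]
contact_force: [-1.8, 0.1, 8.1]
finger_gap: 0.0001
finger_force: 4.3
```

```bash
python3 - <<'E'
from h import *
s=snapshot("top");cv2.imwrite("pics/t4.png",cv2.resize(s["img"][135:240,200:320],None,fx=5.5,fy=5.5)[...,::-1])
s=snapshot("scene");cv2.imwrite("pics/s4.png",cv2.resize(s["img"][160:250,220:320],None,fx=6,fy=6)[...,::-1])
a=now(); s=state();print(incase(a[0]),s["contact_force"],s["clock"])
E
```

```text
[-18.53857945  -0.45052582  46.74615721] [-1.82541039 -0.24754015  8.15758149] 5.825
```

View pics/s4.png

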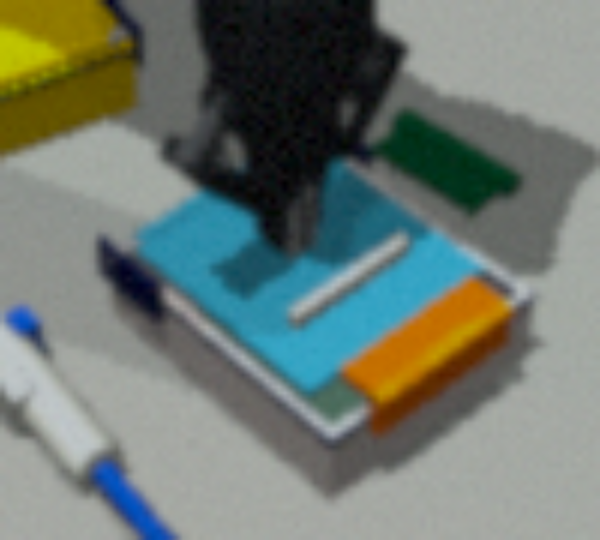

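The cover is flat and pressed with about 8 N. I check from the ridge position that the bar hasn't slid yet.

```bash
python3 - <<'E'
from h import *
for n,win in(("scene",(268,288,196,217)),("top",(225,265,155,195))):
    s=snapshot(n); im=s["img"]; hsv=cv2.cvtColor(im,cv2.COLOR_RGB2HSV)
    m=cv2.inRange(hsv,(0,0,125),(179,70,255)); k=np.zeros_like(m); a,b,c,d=win; k[c:d,a:b]=m[c:d,a:b]
    nn,l,st,ce=cv2.connectedComponentsWithStats(k)
    for i in range(1,nn):
        if st[i,4]>8: print(n,st[i],ce[i],np.round(incase(onz(s,ce[i],.0565)),1))
s=state();print(s["clock"])
E
```

```text
scene [268 199  20  15  59] [277.69491525 205.47457627] [21.7 -0.2 56.5]
5.925
```

The ridge is at u≈21 mm (20 expected), so the bar is still drawn back. I ease the pressure and slide forward.

Call:
{"op": "send_rows", "data": {
  "deltas": [
    [0,0,0,-0.3,0,-0.06,0],
    [0,0,0,-0.4,0,0,0],
    [0,0,0,-0.4,0,0,0],
    [0,0,0,-0.4,0,0,0],
    [0,0,0,-0.4,0,0,0]
  ]
}}

```text
clock: 6.55
ee_pos: [0.5955, 0.0081, 0.0467]
ee_rot: [-0.002, 0.208, 0.978, 0.001]
contact_force: [-5.3, 2.9, 9.1]
finger_gap: 0.0001
finger_force: 4.4
```

Call:
{"op": "send_rows", "data": {
  "deltas": [
    [0,0,0,-0.2,0,0,0],
    [0,0,0,-0.2,0,0,0],
    [0,0,0,-0.2,0,0,0],
    [0,0,0,-0.2,0,0,0],
    [0,0,0,0,0,0,0]
  ]
}}

```text
clock: 7.18
ee_pos: [0.602, 0.0051, 0.0465]
ee_rot: [-0.002, 0.208, 0.978, 0.001]
contact_force: [-6.5, 2.2, 8.0]
finger_gap: -0.0
finger_force: 4.0
```

```bash
cat > m.py <<'E'
from h import *
s=snapshot("scene"); im=s["img"]; hsv=cv2.cvtColor(im,cv2.COLOR_RGB2HSV)
m=cv2.inRange(hsv,(0,0,125),(179,70,255)); k=np.zeros_like(m); k[196:222,268:293]=m[196:222,268:293]
nn,l,st,ce=cv2.connectedComponentsWithStats(k)
for i in range(1,nn):
    if st[i,4]>8: print(st[i],ce[i],np.round(incase(onz(s,ce[i],.0565)),1))
m=cv2.inRange(hsv,(8,150,120),(20,255,255)); k=np.zeros_like(m); k[190:250,260:320]=m[190:250,260:320]
print("lip px",cv2.moments(k,True)["m10"]/cv2.countNonZero(k),cv2.moments(k,True)["m01"]/cv2.countNonZero(k))
s=state();print(incase(s["ee_pos"]),s["contact_force"],s["clock"])
E
python3 m.py
```

```text
[272 202  20  15  54] [280.77777778 209.42592593] [37.6 -4.  56.5]
lip px 290.3393665158371 216.75113122171945
[ 5.82416832 -0.65481661 46.51199428] [-6.15372634  2.14137597  8.0008973 ] 7.225
```

```bash
python3 - <<'E'
import cv2,numpy as np
from h import *
for f in("scene0",):
    im=cv2.imread(f"pics/{f}.png"); hsv=cv2.cvtColor(im,cv2.COLOR_BGR2HSV)
    m=cv2.inRange(hsv,(8,150,120),(20,255,255)); k=np.zeros_like(m); k[190:250,260:320]=m[190:250,260:320]
    M=cv2.moments(k,True);print(M["m10"]/M["m00"],M["m01"]/M["m00"])
s=snapshot("scene");cv2.imwrite("pics/s5.png",cv2.resize(s["img"][160:250,220:320],None,fx=6,fy=6)[...,::-1])
E
```

```text
290.19823788546256 216.29955947136563
```

View pics/s5.png

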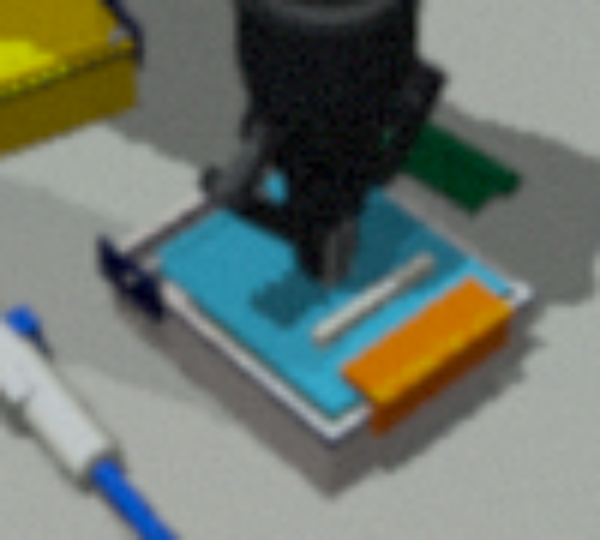

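The cover is under the lip, moved by friction, and the case hasn't shifted. I finish by pushing on the ridge itself with lighter pressure.

Call:
{"op": "send_rows", "data": {
  "deltas": [
    [0,0,0,0,0,-0.12,0],
    [0,0,0,-0.3,0,0,0],
    [0,0,0,-0.3,0,0,0],
    [0,0,0,-0.3,0,0,0],
    [0,0,0,-0.2,0,0,0],
    [0,0,0,0,0,0,0]
  ]
}}

```text
clock: 8.02
ee_pos: [0.6151, -0.0007, 0.0473]
ee_rot: [0.0, 0.208, 0.978, -0.0]
contact_force: [-0.2, -0.3, 0.7]
finger_gap: -0.0001
finger_force: 0.7
```

```bash
python3 m.py
```

```text
[272 209  11   7  30] [276.66666667 211.96666667] [ 36.8 -18.1  56.5]
lip px 290.491452991453 216.7008547008547
[20.07726786 -0.52268877 47.34009423] [-0.06495577  0.03849548  0.88650135] 8.075
```

Call:
{"op": "send_rows", "data": {
  "deltas": [
    [0,0,0,-0.2,0,0,0],
    [0,0,0,-0.2,0,0,0],
    [0,0,0,0,0,0,0]
  ]
}}

```text
clock: 8.45
ee_pos: [0.6174, -0.0018, 0.0471]
ee_rot: [-0.001, 0.208, 0.978, 0.0]
contact_force: [-4.0, 2.3, 1.1]
finger_gap: -0.0
finger_force: 2.9
```

Call:
{"op": "send_rows", "data": {
  "deltas": [
    [0,0,0,-0.2,0,0,0],
    [0,0,0,0,0,0,0]
  ]
}}

```text
clock: 8.7
ee_pos: [0.6174, -0.0019, 0.0467]
ee_rot: [-0.003, 0.208, 0.978, 0.0]
contact_force: [-6.0, 2.9, 3.0]
finger_gap: -0.0002
finger_force: 4.6
```

The ridge is blocked at u≈22.6 plus the fingertip half-width of about 10.5 mm, which is 33 mm: the stop. I back off and lift.

Call:
{"op": "send_rows", "data": {
  "deltas": [
    [0,0,0,0.3,0,-0.2,0],
    [0,0,0,0.3,0,-0.5,0],
    [0,0,0,0,0,-2,0],
    [0,0,0,0,0,-4,0],
    [0,0,0,1,0,-5,0],
    [0,0,0,3,0,-4,0],
    [0,0,0,5,0,0,0],
    [0,0,0,0,0,0,0]
  ]
}}

```text
clock: 9.7
ee_pos: [0.5294, 0.0367, 0.2053]
ee_rot: [-0.0, 0.207, 0.978, -0.0]
contact_force: [0.3, -0.1, 0.4]
finger_gap: -0.0004
finger_force: 0.0
```

```bash
python3 m.py; python3 - <<'E'
from h import *
s=snapshot("scene");cv2.imwrite("pics/s6.png",cv2.resize(s["img"][130:270,190:340],None,fx=4.2,fy=4.2)[...,::-1])
E
```

```text
[272 202  20  14  46] [281.45652174 208.47826087] [36.3 -0.3 56.5]
lip px 290.75847457627117 216.614406779661
[-71.16379587  -0.60896674 205.30069098] [ 0.31303279 -0.2694988  -0.94150997] 9.75
```

View pics/s6.png

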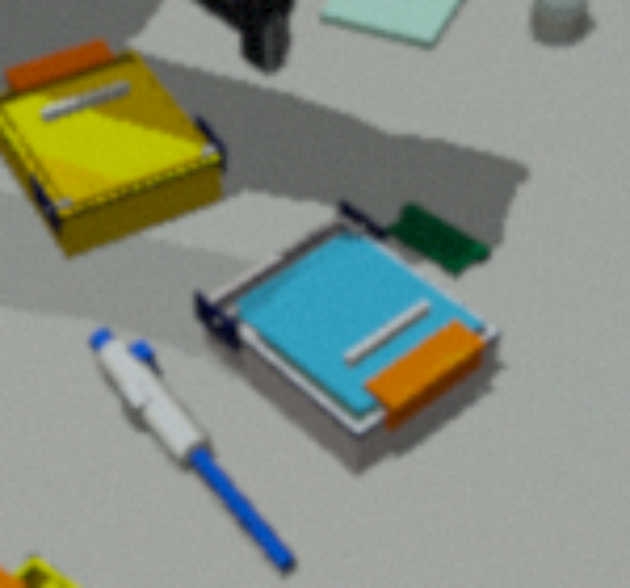

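The cover lies flat under the lip with the arm clear, and nothing else has moved.

```bash
python3 -c "from workcell import hand_in; print(hand_in())"
```

```text
the job is handed in; nothing more can be done
None
```

The case is shut: the cover lies flat with its edge home beneath the orange lip, which held it down after the arm backed away; the job is handed in, but no verdict came back.

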